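Set a pen tube before the camera on the photo rail

TASK

Stand the taller of the two aluminium pen tubes upright in the bore of the photo rail's carriage, down to the bottom, and let go of it. Then take the carriage by its wooden grip and slide it towards the camera until you feel its spring ball click into the notch in line with the lens, without running on past the notch. Finish there, still gripping the wooden grip and holding the carriage steady in the notch, and leave the other things on the desk where they are.

Things in the scene. Friction and masses are not known exactly. Their poses are not given: they have to be found in the camera images.
- tall_tube_center (a point): the taller pen tube, a closed aluminium cylinder 24 mm in diameter and 110 mm tall, 60 g give or take a third, standing loose and upright on the desk; its foot has a 2 by 3 mm chamfer. This point is its centre, 55 mm above its foot; z is its long axis.
- bore_mouth (a point): centre of the bore's round mouth in the top of the carriage, 70 mm above the desk. The bore is upright, 26.5 mm wide with a 3 mm chamfer, 32 mm deep, closed at the bottom: a seated tube's centre is 23 mm above this point. The carriage is an aluminium block 54 mm across the rail, 60 mm along it. y points along the rail towards the notch, x across it to the camera's side.
- grip_center (a point): centre of the carriage's wooden grip, an upright post 26 mm across the rail and 16 mm along it, from 40 to 100 mm above the desk (this point: 75 mm). It stands on an arm of the carriage, 85 mm from the bore's axis on the robot's side, level with the bore along the rail. Pinch it along the rail. Axes as bore_mouth.
- ball_seat (a point): the carriage's spring ball (8 mm steel ball on a vertical spring, under the dark housing on the camera's side), 38 mm beyond the bore's axis, level with bore and grip along the rail. Axes as bore_mouth.
- carriage (a joint): travel of the carriage along the rail in m: 0 at the robot's right-hand end, 0.25 at the left-hand end; it grows towards the notch. It starts between 0 and 0.05, slides with about 1 N of friction plus 4 N per m/s, and stays where it is left.
- notch (a point): the notch between two low brass ridges on the camera clamp, in line with the lens, at a travel of 0.125 to 0.215; with the ball in it, this point and ball_seat coincide. The ball meets the first ridge 12.5 mm before the notch, needs about 4 N along the rail to pass its crest 6.5 mm before, and is then drawn to the notch; the second ridge lies alike beyond. y: growing travel.
- camera_clamp: the fixed dark clamp on the rail with the black camera on its bracket; origin on the desk, on the rail's middle line, level with the notch and the lens along the rail. The camera, 105 mm wide, stands 185 mm off that line on the far side; the lens front is 137 mm off it; its top is 153 mm above the desk. Axes as photo_rail.
- photo_rail: the fixed rail on its dark wooden plinth, 100 by 360 by 12 mm, the rail's top 30 mm above the desk; origin under its middle on the desk. y is the sliding direction (growing travel), x points across to the camera's side. Turned by up to 0.25 rad from the robot's y axis.
- short_tube_center (a point): the shorter pen tube, 24 mm in diameter and 65 mm tall, standing loose on the desk; its centre. Leave it alone.
- ink_jar_center (a point): a closed ink jar 48 mm in diameter and 45 mm tall, standing on the desk; its centre. Leave it alone.
Things that resemble listed ones, but are neither listed nor needed, are in the scene too. What is shaped like the part that bears tall_tube_center but green is not meant. What is shaped like the camera_clamp but green is not meant.

How it is judged:
On the way, in this order (a step that is already met when the one before it is completed fails the run):
1. the tall tube stands in the carriage's bore, down to the bottom, let go (z of tall_tube_center in the frame of bore_mouth below 0.027 m and horizontal distance between tall_tube_center and bore_mouth below 0.008 m and angle between tall_tube_center's own z axis and vertical below 0.15 rad and contact force between the fingers and tall_tube below 0.1 N), for 0.2 s.
2. with the tube in it, the carriage is held by its grip with its ball in the notch (all of step 1 and contact force between the fingers and carriage above 3 N and y of ball_seat in the frame of notch between -0.0025 and 0.0025 m), for 0.3 s.
At the end, for the whole second after the job is handed in: The tall tube stands upright in the carriage's bore (within 4 mm of the bottom, 8 mm off-centre at its middle and 0.15 rad of vertical), untouched by the fingers; the fingers grip the carriage (over 3 N) and hold it still with its ball within 2.5 mm of the notch along the rail (all of step 2 and velocity of joint carriage between -0.01 and 0.01 m/s); the arm keeps its last pose, push and grip.
It fails at once if the ball runs past the notch, over the second ridge (y of ball_seat in the frame of notch above 0.009 m).
It fails at once if a bystander is moved by more than 25 mm (distance of any of short_tube_center, ink_jar_center from where it was at the start of the episode above 0.025 m).
It also fails if it takes over 67 s, if anything falls off the work surface, if the arm or the gripper's body presses on something with over 40 N, if the wrist force passes 120 N, or if a joint passes its speed limit or range.

ROBOT

A 6-joint arm with a two-finger parallel gripper is mounted at the origin on the work surface. World frame = base frame: x ahead of the robot, y to its left, z up, the work surface at z = 0. Lengths are in m, angles in rad, forces in N, time in s.
With the tool pointing down it reaches from about 0.4 to 0.825 m from the base axis. Payload 7 kg.
Tool frame: the origin (TCP) lies at the very end of the fingers, on their centre line; the grasp point (between the pads) lies 19 mm behind it (arm.pinch_z is the z of the grasp point in the tool frame, in m); z points along the fingers, y is the direction in which the jaws open and shut (so a half turn about z gives the same grasp; the last joint's range is limited). The gripper opens to 88 mm and grips with 3 to 60 N. Pads are 19 mm wide; open, the fingers measure 130 mm over their backs; the gripper's body (78 mm by 193 mm) begins 47 mm behind the grasp point.
Start: joints at [1.462, 0.359, 0.012, 0, -1.224, -0.288], TCP at [0.261, 0.623, 0.227] pointing down, gripper open.
Joint ranges: [-3.07, 3.07], [-1.43, 2.12], [-1.02, 1.25], [-3.03, 1.67], [-3.05, -0], [-3.03, 3.03]. Speed limits (rad/s): [2.39, 2.39, 3.01, 3.14, 3.14, 3.14].

INTERFACE

Orientations are given as [roll, pitch, yaw] about the fixed x, y, z axes, in that order (R = Rz(yaw) Ry(pitch) Rx(roll)).
In Python, from station import arm gives the robot as it stands.
- The arm moves only by the tool drive_tool, never from a script. Its argument "targets" is a list of rows, each a list of 6 numbers: the shift along the world's x, y, z in units of 0.04 m (1.0 is 0.04 m), then the turn, a rotation vector about the world's x, y, z in units of 6 degrees (1.0 is 6 degrees). In form: [[x, y, z, wx, wy, wz], ...]. A call has 1 to 5 rows; each row shifts and turns the commanded pose from where the row before left it; what a row does not reach is not made up. A row lasts 1/8 s, in which the tool goes at most 62.5 mm and 10.7 degrees, less where a joint would pass 70% of its speed; a pose out of reach is approached as far as the arm can. A call with a number of a shift or a turn outside -1 to 1 is refused whole. A call with a gripper value outside its range is refused whole. "claw" is the opening, from 0 (shut) to 1 (fully open), set as the call begins (left out, the last holds). The fingers move at their own pace and stop on an object; "newtons" is the grip in N (left out, the last holds). Time passes only in rows, so rows that do not move let the fingers close. It gives the time, the measured TCP pose, the force and the opening at its end, in the units of the state.
- arm.get_state(): the state, without advancing time (a new reading comes with each control period).
- arm.grab_frame(name): name is "scene" or "top" or "wrist"; returns (picture, depth): 400x640x3 uint8, red, green, blue; 400x640 float32, m along the optical axis (not along the pixel's ray), 0 where there is no reading.
- arm.get_calibration(name): a dict with "mtx" (3x3 intrinsics, pixels), "dist_coeffs" ([k1, k2, p1, p2, k3] as OpenCV has them; the pictures are not rectified), "origin" and "rotation" of the camera in the world. Camera axes: x right, y up, looking along -z (the intrinsics and any distortion apply to the point x, -y, -z); pixel columns grow to the right and rows downward; lengths in m; the calibration is good to about 2 mm. A picture is of the moment at which its call begins: read the wrist's pose just before it. get_calibration takes no time and is no camera call; for the wrist camera it gives the pose at the moment of the call.
- arm.job_done(): hands the job in, once; it reports no verdict.
Trained networks look in the newest picture that a camera, given by its name, has taken for a name from the list of things; names that differ only in an ending like _2 or _b are one class to them, and where a whole thing is asked for, a point or a joint stands for the part that bears it (a point fixed in the world has none). Each returns a list of dicts, best first, with "score" (0 to 1); they miss things now and then, are a little off and sometimes report something else, mostly with a low value. They report only what shows in the picture. A call takes as long as a camera call. They do not tell look-alikes from the thing itself.
- arm.search_frame(target, camera): "point" ([x, y, z] in m, in the coordinates of the camera as it stood for that picture, good to about 4 mm: the middle of the surface that is visible of it).
- arm.cut_out(target, camera): "pixels" (400x640 bool, what is visible of it).
- arm.landmark_of(target, camera): "point" ([x, y, z] in m, in the coordinates of the camera as it stood for that picture, good to about 4 mm: a listed point, or the origin of a listed thing).
The state is a dict: "t": time; "q": joint angles; "qd": joint speeds; "joint_efforts": joint torques, N m; "eef_pos": TCP position; "ee_rot": TCP orientation; "force": force on the tool from outside, world axes, zero at the start; "moment": the same for the moment, N m; "width": finger opening in m.
Only numpy, scipy, OpenCV 4.12 (cv2) and the standard library are available. Lean on these libraries where they do the work, as an engineer would, in place of code of your own. Each camera call takes 0.05 s, during which the arm holds its last target. There are 200 camera calls.

## Working session

There is one attempt and no reset: what is moved stays moved. The work goes in short steps, Python scripts to look and compute and a tool call to move; the robot and the scene stay as the last step left them, time stands still between calls to the robot, and variables do not carry over. Pictures are saved under pics/ and viewed, about 8 in all and at most 12, crops included, and the job is handed in when it is done.

Besides the shell and the picture viewer there is one more tool, called after "Request:" as name(argument=value, ...) on one line, values as JSON. drive_tool: Moves the arm, as the interface text tells. Shifts and turns lie within -1 to 1; 1 stands for 0.04 m of shift or 6 degrees of turn. Its arguments: {"type":"object","properties":{"targets":{"type":"array"},"claw":{"type":"number"},"newtons":{"type":"number"}},"required":["targets"]}

```bash
mkdir -p pics; ls; cat > h.py <<'E'
from station import arm
import numpy as np, cv2
def grab(c,name=None):
    cal=arm.get_calibration(c); p,d=arm.grab_frame(c)
    if name: cv2.imwrite(f'pics/{name}.png',p[:,:,::-1])
    return p,d,cal
def c2w(cal,pt): return np.array(cal['origin'])+np.array(cal['rotation'])@np.array(pt)
def cloud(cal,d):
    h,w=d.shape; v,u=np.mgrid[:h,:w]
    n=cv2.undistortPoints(np.stack([u.ravel(),v.ravel()],1).astype(np.float64)[:,None],np.array(cal['mtx'],float),np.array(cal['dist_coeffs'],float))[:,0]
    z=d.ravel(); P=np.stack([n[:,0]*z,-n[:,1]*z,-z],1)
    return (P@np.array(cal['rotation']).T+np.array(cal['origin'])).reshape(h,w,3)
E
python3 - <<'E'
from h import *
np.set_printoptions(precision=4,suppress=True)
for c in ['scene','top']:
    p,d,cal=grab(c,c)
    print(c,cal['origin'])
    for t in ['tall_tube_center','bore_mouth','grip_center','ball_seat','notch','camera_clamp','photo_rail','short_tube_center','ink_jar_center']:
        for r in arm.landmark_of(t,c)[:3]: print(t,round(r['score'],2),c2w(cal,r['point']))
print(arm.get_state(), arm.pinch_z)
a=cv2.imread('pics/scene.png');b=cv2.imread('pics/top.png')
cv2.imwrite('pics/both.png',cv2.resize(np.vstack([a,b]),(480,600)))
E
```

```text
pics
scene [0.9677 0.2722 0.6803]
tall_tube_center 0.96 [-0.246  -0.9414 -0.5334]
tall_tube_center 0.61 [-0.1786 -0.874  -0.466 ]
bore_mouth 0.87 [-0.841  -1.5364 -1.1284]
grip_center 0.66 [-0.9098 -1.6052 -1.1972]
ball_seat 0.8 [-0.8624 -1.5579 -1.1498]
notch 0.87 [-0.6721 -1.3676 -0.9595]
notch 0.59 [-1.214  -1.9094 -1.5014]
camera_clamp 0.86 [-0.739  -1.4345 -1.0264]
camera_clamp 0.57 [-1.2755 -1.9709 -1.5629]
photo_rail 0.73 [-0.8136 -1.509  -1.101 ]
short_tube_center 0.85 [-0.5077 -1.2031 -0.7951]
short_tube_center 0.29 [-0.8644 -1.5598 -1.1518]
ink_jar_center 0.78 [-0.7481 -1.4435 -1.0355]
top [0.3744 0.0193 1.0598]
tall_tube_center 0.84 [1.9527 1.5976 2.6381]
tall_tube_center 0.61 [1.9588 1.6037 2.6441]
bore_mouth 0.7 [1.959  1.6039 2.6444]
grip_center 0.76 [1.9368 1.5817 2.6222]
notch 0.87 [1.9888 1.6338 2.6742]
notch 0.69 [2.0231 1.668  2.7084]
camera_clamp 0.66 [2.0618 1.7067 2.7472]
camera_clamp 0.66 [2.0324 1.6773 2.7178]
photo_rail 0.67 [2.0613 1.7062 2.7467]
short_tube_center 0.62 [1.9814 1.6263 2.6667]
ink_jar_center 0.59 [2.0059 1.6508 2.6913]
{'t': 1.0, 'q': array([ 1.4621,  0.3586,  0.0119,  0.    , -1.2241, -0.2881]), 'qd': array([-0.0013,  0.0001,  0.0003, -0.0017,  0.0019, -0.0009]), 'joint_efforts': array([  0.0011, -58.2382,  29.3302,   7.0028,   0.0124,  -0.    ]), 'eef_pos': array([0.2609, 0.6225, 0.2266]), 'ee_rot': array([ 3.1416, -0.    , -0.3968]), 'force': array([ 0.197 , -0.4131,  0.3157]), 'moment': array([-0.0112, -0.0046, -0.0188]), 'width': 0.08761263802414314} -0.0188
```

```bash
cat >> h.py <<'E'
from scipy.spatial.transform import Rotation as Ro
_gc=arm.get_calibration
def calib(c):
    k=dict(_gc(c)); r=np.array(k['rotation'],float)
    k['rotation']=Ro.from_euler('xyz',r).as_matrix() if r.shape==(3,) else r
    return k
def grab(c,name=None):
    cal=calib(c); p,d=arm.grab_frame(c)
    if name: cv2.imwrite(f'pics/{name}.png',p[:,:,::-1])
    return p,d,cal
np.set_printoptions(precision=4,suppress=True)
E
python3 - <<'E'
from h import *
for c in ['scene','top']:
    p,d,cal=grab(c,c)
    print(c,_gc(c)['rotation'])
    for t in ['tall_tube_center','bore_mouth','grip_center','ball_seat','notch','camera_clamp','photo_rail','short_tube_center','ink_jar_center']:
        for r in arm.landmark_of(t,c)[:3]: print(t,round(r['score'],2),c2w(cal,r['point']))
E
```

```text
Traceback (most recent call last):
NameError: name '_gc' is not defined
```

View pics/both.png

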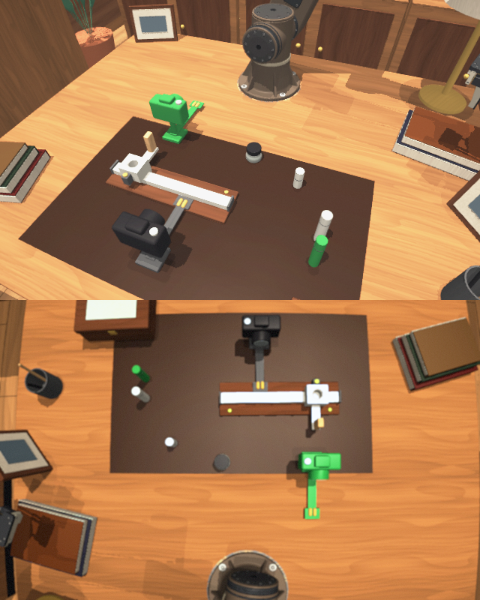

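```bash
python3 - <<'E'
from h import *
for c in ['scene','top']:
    p,d,cal=grab(c,c)
    np.savez(f'{c}.npz',p=p,d=d,C=cloud(cal,d))
    print(c,arm.get_calibration(c)['rotation'])
    for t in ['tall_tube_center','bore_mouth','grip_center','ball_seat','notch','camera_clamp','photo_rail','short_tube_center','ink_jar_center']:
        for r in arm.landmark_of(t,c)[:3]: print(t,round(r['score'],2),c2w(cal,r['point']))
    C=cloud(cal,d); i=p.astype(int)
    g=(i[:,:,1]>i[:,:,0]+50)&(i[:,:,1]>i[:,:,2]+50)&(d>0)
    n,l,s,ce=cv2.connectedComponentsWithStats(g.astype(np.uint8))
    for k in range(1,n):
        if s[k,4]>60: q=C[l==k]; print('green',s[k],np.percentile(q,[2,98],axis=0).ravel(), 'top', np.percentile(q[q[:,2]>.1],[2,98],axis=0)[:,:2].ravel() if (q[:,2]>.1).sum()>5 else '')
E
```

```text
scene [0.7599 0.0198 1.9487]
tall_tube_center 0.85 [0.5781 0.3076 0.0565]
bore_mouth 0.72 [ 0.5748 -0.2003  0.0727]
grip_center 0.69 [ 0.4922 -0.1952  0.072 ]
grip_center 0.25 [0.3857 0.0771 0.0204]
ball_seat 0.6 [ 0.6141 -0.1999  0.0256]
notch 0.68 [ 0.6145 -0.0365  0.0257]
notch 0.65 [ 0.2394 -0.1945  0.0238]
camera_clamp 0.95 [ 0.5756 -0.0383  0.003 ]
camera_clamp 0.89 [ 0.2005 -0.1884 -0.0025]
camera_clamp 0.64 [0.3829 0.0738 0.0228]
photo_rail 0.67 [ 0.5722 -0.0405  0.0043]
photo_rail 0.63 [ 0.5778 -0.1014  0.003 ]
photo_rail 0.48 [0.5784 0.3072 0.0526]
short_tube_center 0.69 [0.4391 0.2194 0.0327]
ink_jar_center 0.83 [0.3863 0.0757 0.0224]
green [ 199  125   73   67 2044] [ 0.2405 -0.2363  0.0088  0.4149 -0.1408  0.1545] top [ 0.3447 -0.2373  0.4091 -0.1407]
green [420 313  18  22 285] [0.6299 0.2992 0.0872 0.6529 0.3207 0.1122] top [0.6311 0.2991 0.6527 0.3201]
green [412 331  19  25 276] [0.6458 0.2991 0.0083 0.6531 0.3189 0.0787] top 
top [ 0.0555  0.0107 -1.5715]
tall_tube_center 0.73 [0.6407 0.31   0.0572]
tall_tube_center 0.63 [0.383  0.0722 0.0216]
tall_tube_center 0.54 [0.5797 0.3093 0.0557]
bore_mouth 0.61 [ 0.5798 -0.1971  0.0686]
grip_center 0.97 [ 0.4898 -0.2018  0.0783]
ball_seat 0.76 [ 0.6175 -0.1956  0.0294]
notch 0.86 [ 0.2415 -0.1837  0.0251]
notch 0.65 [ 0.618  -0.0363  0.027 ]
notch 0.15 [0.5786 0.3085 0.0569]
camera_clamp 0.97 [ 0.2025 -0.1836 -0.0017]
photo_rail 0.68 [ 0.5762 -0.0958  0.001 ]
short_tube_center 0.62 [0.4425 0.2244 0.0329]
ink_jar_center 0.64 [0.3841 0.0725 0.0227]
ink_jar_center 0.57 [ 0.6169 -0.0367  0.0273]
green [176  87  12  12 115] [0.63   0.3005 0.0009 0.6649 0.3541 0.1142] top [0.6299 0.3005 0.6522 0.3215]
green [ 401  202   54   90 2028] [ 0.2234 -0.2368  0.0139  0.4068 -0.1398  0.1554] top [ 0.3401 -0.2382  0.4067 -0.1393]
```

Request:
drive_tool(targets=[[0.8, -0.78, 0, 0, 0, 0.38], [0.8, -0.78, 0, 0, 0, 0.38], [0.8, -0.78, 0, 0, 0, 0.38], [0.8, -0.78, 0, 0, 0, 0.38], [0.8, -0.78, 0, 0, 0, 0.38]], claw=1)

```text
t: 2.68
eef_pos: [0.4218, 0.4655, 0.2268]
ee_rot: [-3.141, -0.0, -0.196]
force: [0.2, 0.4, -0.5]
width: 0.0877
```

Request:
drive_tool(targets=[[0.8, -0.78, 0, 0, 0, 0.38], [0.8, -0.78, 0, 0, 0, 0.38], [0.8, -0.78, 0, 0, 0, 0.38], [0.6, -0.78, 0, 0, 0, 0.38], [0, 0, 0, 0, 0, 0.37]])

```text
t: 3.3
eef_pos: [0.5424, 0.3394, 0.2265]
ee_rot: [3.141, 0.0, -0.002]
force: [0.8, 0.2, 0.4]
width: 0.0878
```

```bash
python3 - <<'E'
from h import *
s=arm.get_state();print(s['t'],s['eef_pos'],s['ee_rot'])
p,d,cal=grab('wrist','w1')
C=cloud(cal,d)
m=(abs(C[:,:,2]-.111)<.006)&(d>0)
n,l,st,ce=cv2.connectedComponentsWithStats(m.astype(np.uint8))
for k in range(1,n):
    if st[k,4]>100: q=C[l==k]; c,r=cv2.minEnclosingCircle(q[:,:2].astype(np.float32)); print(st[k],c,r,q.mean(0),p[l==k].mean(0))
for t in ['tall_tube_center']:
    for r in arm.landmark_of(t,'wrist'): print(t,round(r['score'],2),c2w(cal,r['point']))
E
```

```text
3.3 [0.5424 0.3394 0.2265] [ 3.1412  0.0001 -0.0019]
[335  60  29  30 691] (0.6403343081474304, 0.31066688895225525) 0.01200026273727417 [0.64   0.3111 0.1102] [130.4906 230.4718 133.6368]
[335 135  28  29 603] (0.5789900422096252, 0.30971136689186096) 0.01220508012920618 [0.5794 0.3098 0.11  ] [248.2902 245.1294 226.4411]
tall_tube_center 0.76 [0.6396 0.3107 0.0572]
tall_tube_center 0.59 [0.579  0.3109 0.055 ]
```

View pics/w1.png

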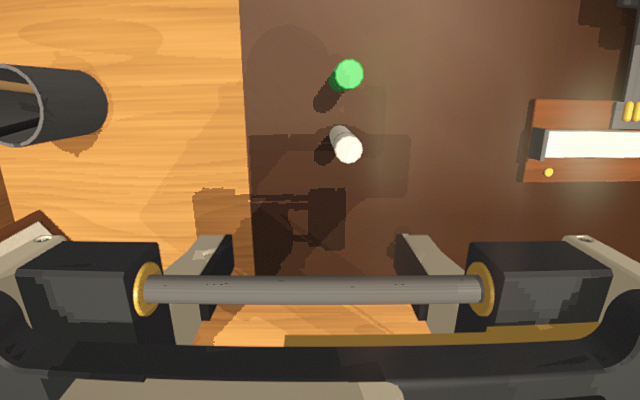

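Request:
drive_tool(targets=[[0.92, -0.74, 0, 0, 0, 0], [0, 0, -1, 0, 0, 0], [0, 0, -1, 0, 0, 0], [0, 0, -1, 0, 0, 0], [0, 0, 0, 0, 0, 0]])

```text
t: 4.03
eef_pos: [0.5756, 0.3111, 0.1034]
ee_rot: [3.137, 0.005, -0.0]
force: [-0.7, -0.3, 1.1]
width: 0.0879
```

Request:
drive_tool(targets=[[0, 0, -1, 0, 0, 0], [0, 0, 0, 0, 0, 0]])

```text
t: 4.28
eef_pos: [0.5767, 0.3118, 0.0658]
ee_rot: [3.139, 0.002, 0.0]
force: [0.1, -0.1, 0.1]
width: 0.0875
```

Request:
drive_tool(targets=[[0.05, 0, 0, 0, 0, 0], [0, 0, 0, 0, 0, 0]])

```text
t: 4.53
eef_pos: [0.5808, 0.3131, 0.0688]
ee_rot: [-3.14, -0.003, 0.0]
force: [-0.6, -0.4, -0.2]
width: 0.0875
```

Request:
drive_tool(targets=[[0, 0, 0, 0, 0, 0], [0, 0, 0, 0, 0, 0], [0, 0, 0, 0, 0, 0], [0, 0, 0, 0, 0, 0]], claw=0, newtons=15)

```text
t: 5.03
eef_pos: [0.5797, 0.3121, 0.0666]
ee_rot: [3.142, -0.0, 0.0]
force: [0.0, 0.3, 0.8]
width: 0.053
```

Request:
drive_tool(targets=[[0, 0, 0, 0, 0, 0], [0, 0, 0, 0, 0, 0], [0, 0, 0, 0, 0, 0], [0, 0, 0, 0, 0, 0], [0, 0, 0, 0, 0, 0]])

```text
t: 5.65
eef_pos: [0.5796, 0.3121, 0.0665]
ee_rot: [-3.142, 0.0, 0.0]
force: [0.5, -0.5, -1.2]
width: 0.0234
```

Request:
drive_tool(targets=[[0, 0, 1, 0, 0, 0], [0, 0, 1, 0, 0, 0], [0, 0, 1, 0, 0, 0], [-0.25, -1, 0.2, 0, 0, 0], [-0.25, -1, 0, 0, 0, 0]], newtons=20)

```text
t: 6.28
eef_pos: [0.5596, 0.2317, 0.1956]
ee_rot: [-3.14, -0.001, 0.001]
force: [0.8, -1.2, -0.3]
width: 0.0235
```

Request:
drive_tool(targets=[[-0.25, -1, 0, 0, 0, 0], [-0.25, -1, 0, 0, 0, 0], [0, -1, 0, 0, 0, 0], [0, -1, 0, 0, 0, 0], [0, -1, 0, 0, 0, 0]])

```text
t: 6.9
eef_pos: [0.5394, 0.0309, 0.1947]
ee_rot: [-3.141, -0.0, 0.0]
force: [0.1, -0.1, -0.7]
width: 0.0237
```

Request:
drive_tool(targets=[[0, -1, 0, 0, 0, 0], [0, -1, 0, 0, 0, 0], [0, -1, 0, 0, 0, 0], [0, -1, 0, 0, 0, 0], [0, -1, 0, 0, 0, 0]])

```text
t: 7.52
eef_pos: [0.5395, -0.1692, 0.1947]
ee_rot: [-3.142, -0.0, 0.0]
force: [0.7, 0.0, -0.1]
width: 0.0236
```

Request:
drive_tool(targets=[[0, -0.75, 0, 0, 0, 0], [0, 0, 0, 0, 0, 0], [0, 0, 0, 0, 0, 0]])

```text
t: 7.9
eef_pos: [0.5395, -0.1977, 0.1945]
ee_rot: [-3.141, 0.0, -0.0]
force: [-0.5, 0.3, -0.1]
width: 0.0234
```

```bash
python3 - <<'E'
from h import *
s=arm.get_state();print(s['t'],s['eef_pos'],s['ee_rot'],s['width'],s['force'])
p,d,cal=grab('wrist','w2')
C=cloud(cal,d); np.savez('w2.npz',p=p,d=d,C=C); print(cal['origin'])
for t in ['tall_tube_center','bore_mouth','grip_center','notch','camera_clamp']:
    for r in arm.landmark_of(t,'wrist')[:2]: print(t,round(r['score'],2),c2w(cal,r['point']))
m=(abs(C[:,:,2]-.070)<.004)&(d>0)
n,l,st,ce=cv2.connectedComponentsWithStats(m.astype(np.uint8))
for k in range(1,n):
    if st[k,4]>100: q=C[l==k]; print(st[k],np.percentile(q,[1,99],axis=0).ravel(),cv2.minAreaRect(q[:,:2].astype(np.float32)*1000))
E
```

```text
7.9 [ 0.5395 -0.1977  0.1945] [-3.1414  0.0001 -0.0004] 0.023378069218093152 [-0.493   0.3488 -0.052 ]
[ 0.6198 -0.1978  0.3528]
tall_tube_center 0.66 [ 0.537  -0.1967  0.1841]
tall_tube_center 0.34 [ 0.5815 -0.1977  0.0701]
bore_mouth 0.81 [ 0.5789 -0.1987  0.0683]
notch 0.85 [ 0.6123 -0.037   0.0255]
notch 0.65 [ 0.5399 -0.1984  0.1831]
camera_clamp 0.63 [ 0.6133 -0.0374  0.0227]
[ 279  115   70   63 3521] [ 0.5507 -0.2275  0.0671  0.6038 -0.1684  0.0718] ((577.074951171875, -197.9740753173828), (54.5440788269043, 60.18596649169922), 0.9611527323722839)
```

View pics/w2.png

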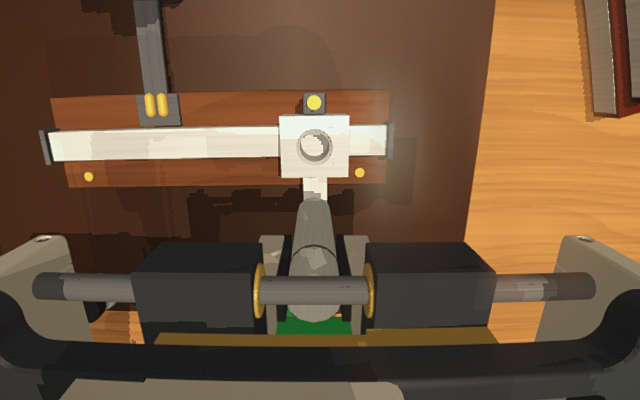

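```bash
python3 - <<'E'
from h import *
z=np.load('w2.npz');C=z['C'];S=C[115:178,279:349];
m=(S[:,:,2]<.0675)
n,l,st,ce=cv2.connectedComponentsWithStats(m.astype(np.uint8))
# project hole boundary rays to z=.07
o=np.array(calib('wrist')['origin'])
for k in range(1,n):
    x,y,w,h,a=st[k]
    if a<80 or x==0 or y==0 or x+w>=70 or y+h>=63: continue
    cn,_=cv2.findContours((l==k).astype(np.uint8),cv2.RETR_EXTERNAL,cv2.CHAIN_APPROX_NONE)
    uv=cn[0][:,0]; P=S[uv[:,1],uv[:,0]]
    Q=o+(P-o)*((.0685-o[2])/(P[:,2]-o[2]))[:,None]
    print(st[k],cv2.fitEllipse(Q[:,:2].astype(np.float32)*1000),Q[:,:2].min(0),Q[:,:2].max(0))
# rail side edges at z~.03
m=(abs(C[:,:,2]-.03)<.003)&(C[:,:,1]>-.15)&(C[:,:,1]<.1)&(C[:,:,0]<.6)&(C[:,:,0]>.55)
print(cv2.minAreaRect(C[m][:,:2].astype(np.float32)*1000))
E
```

```text
[ 19  16  33  32 732] ((577.3016357421875, -197.96470642089844), (26.356332778930664, 26.60994529724121), 157.10302734375) [ 0.5634 -0.2121] [ 0.5909 -0.1838]
((574.0494995117188, -33.9056396484375), (232.1875457763672, 35.84199905395508), 89.91332244873047)
```

Request:
drive_tool(targets=[[0.96, 0, 0, 0, 0, 0], [0, 0, -0.6, 0, 0, 0], [0, 0, -0.6, 0, 0, 0], [0, 0, 0, 0, 0, 0], [0, 0, 0, 0, 0, 0]])

```text
t: 8.82
eef_pos: [0.5787, -0.1978, 0.1476]
ee_rot: [3.141, -0.001, 0.001]
force: [-0.4, -0.3, 0.5]
width: 0.0239
```

Request:
drive_tool(targets=[[0, 0, -0.2, 0, 0, 0], [0, 0, -0.2, 0, 0, 0], [0, 0, -0.2, 0, 0, 0], [0, 0, 0, 0, 0, 0]])

```text
t: 9.32
eef_pos: [0.5775, -0.1979, 0.1216]
ee_rot: [-3.141, 0.002, -0.0]
force: [0.3, 0.8, -0.1]
width: 0.0235
```

Request:
drive_tool(targets=[[0, 0, -0.2, 0, 0, 0], [0, 0, -0.2, 0, 0, 0], [0, 0, 0, 0, 0, 0]])

```text
t: 9.7
eef_pos: [0.5775, -0.1978, 0.1056]
ee_rot: [-3.141, 0.002, -0.0]
force: [0.3, -0.4, -0.7]
width: 0.0236
```

Request:
drive_tool(targets=[[0, 0, 0, 0, 0, 0], [0, 0, 0, 0, 0, 0], [0, 0, 0, 0, 0, 0], [0, 0, 0, 0, 0, 0]], claw=0.8)

```text
t: 10.2
eef_pos: [0.5781, -0.1979, 0.1068]
ee_rot: [3.142, -0.0, 0.0]
force: [-0.3, 0.3, -1.1]
width: 0.058
```

Request:
drive_tool(targets=[[0, 0, 0.8, 0, 0, 0], [0, 0, 0.8, 0, 0, 0], [0, 0, 0, 0, 0, 0]])

```text
t: 10.58
eef_pos: [0.5798, -0.1982, 0.1736]
ee_rot: [3.141, -0.005, 0.001]
force: [0.4, -0.2, -1.3]
width: 0.0698
```

```bash
python3 - <<'E'
from h import *
s=arm.get_state();print(s['t'],s['eef_pos'],s['width'])
p,d,cal=grab('scene','s3'); C=cloud(cal,d)
for t in ['tall_tube_center','bore_mouth','grip_center','notch','ball_seat']:
    for r in arm.landmark_of(t,'scene')[:2]: print(t,round(r['score'],2),c2w(cal,r['point']))
m=(C[:,:,2]>.08)&(C[:,:,2]<.16)&(np.hypot(C[:,:,0]-.5773,C[:,:,1]+.198)<.02)
q=C[m];print(len(q),q.max(0),q.min(0))
p,d,cal=grab('wrist','w3')
cv2.imwrite('pics/s3c.png',cv2.resize(cv2.imread('pics/s3.png')[120:320,100:420],None,fx=2,fy=2))
E
```

```text
10.575 [ 0.5798 -0.1982  0.1736] 0.0697568426584841
tall_tube_center 0.97 [ 0.5811 -0.2023  0.0917]
tall_tube_center 0.91 [0.6448 0.312  0.0544]
bore_mouth 0.73 [ 0.5736 -0.1986  0.0699]
notch 0.77 [ 0.6144 -0.0428  0.0253]
notch 0.72 [ 0.2366 -0.1936  0.0263]
ball_seat 0.79 [ 0.6124 -0.1983  0.0244]
417 [ 0.5908 -0.1856  0.1502] [ 0.5659 -0.2107  0.0801]
```

View pics/s3c.png

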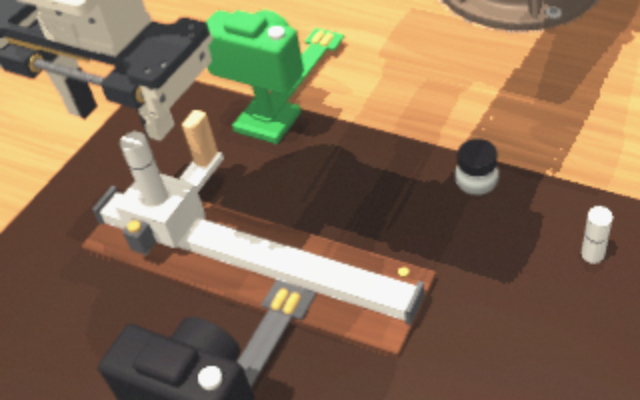

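Request:
drive_tool(targets=[[-0.75, 0, 0.1, 0, 0, 0], [-0.75, 0, 0, 0, 0, 0], [-0.68, 0, 0, 0, 0, 0], [0, 0, 0, 0, 0, 0], [0, 0, 0, 0, 0, 0]], claw=0.8)

```text
t: 11.55
eef_pos: [0.4913, -0.198, 0.1746]
ee_rot: [3.141, -0.0, 0.0]
force: [0.3, 0.3, -0.7]
width: 0.0704
```

```bash
python3 - <<'E'
from h import *
s=arm.get_state();print(s['t'],s['eef_pos'],s['ee_rot'],s['width'])
p,d,cal=grab('wrist','w4'); C=cloud(cal,d); print(cal['origin'])
for t in ['tall_tube_center','bore_mouth','grip_center','notch','ball_seat']:
    for r in arm.landmark_of(t,'wrist')[:2]: print(t,round(r['score'],2),c2w(cal,r['point']))
for z,R in ((.1,.03),(.148,.03)):
  x0=.4923 if z<.12 else .5773
  q=C[(abs(C[:,:,2]-z)<.005)&(np.hypot(C[:,:,0]-x0,C[:,:,1]+.198)<R)]
  if len(q): print(z,len(q),np.percentile(q,[1,50,99],axis=0))
E
```

```text
11.55 [ 0.4913 -0.198   0.1746] [ 3.1414 -0.0003  0.0002] 0.07041205580248
[ 0.5715 -0.1979  0.3331]
grip_center 0.61 [ 0.4944 -0.203   0.0771]
notch 0.69 [ 0.6076 -0.0346  0.0253]
0.1 659 [[ 0.4805 -0.2067  0.0958]
 [ 0.4937 -0.199   0.0999]
 [ 0.5051 -0.1912  0.1015]]
0.148 1487 [[ 0.5665 -0.2085  0.1465]
 [ 0.5773 -0.1975  0.1482]
 [ 0.5882 -0.1865  0.1498]]
```

View pics/w4.png

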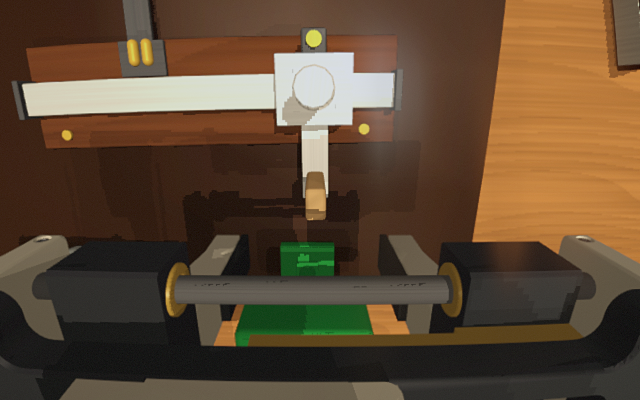

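```bash
python3 - <<'E'
from h import *
p=cv2.imread('pics/w4.png')[:,:,::-1].astype(int)
q,d,cal=grab('wrist'); C=cloud(cal,d)
m=(p[:,:,0]>170)&(p[:,:,1]>120)&(p[:,:,2]<90)
n,l,st,ce=cv2.connectedComponentsWithStats(m.astype(np.uint8))
for k in range(1,n):
    if st[k,4]>15: Q=C[l==k]; print(st[k],np.median(Q,0),np.percentile(Q,[3,97],axis=0).ravel())
# plinth/rail direction: line fit on rail top edges
for z,x0,x1 in ((.03,.53,.62),(.012,.5,.65)):
  M=(abs(C[:,:,2]-z)<.003)&(C[:,:,0]>x0)&(C[:,:,0]<x1)&(C[:,:,1]>-.16)&(C[:,:,1]<.1)
  P=C[M]; E=[]
  for y in np.arange(-.15,.08,.01):
    s=P[abs(P[:,1]-y)<.005]
    if len(s)>20: E.append((y,np.percentile(s[:,0],2),np.percentile(s[:,0],98)))
  E=np.array(E); print(z,np.polyfit(E[:,0],E[:,1],1),np.polyfit(E[:,0],E[:,2],1))
E
```

```text
[524   0  80   9 366] [ 0.6646 -0.4506  0.0001] [ 0.6619 -0.4796 -0.0015  0.6682 -0.404   0.0016]
[504   5 102  24 853] [ 0.6452 -0.4188  0.0001] [ 0.6403 -0.4823 -0.0013  0.6576 -0.3812  0.0018]
[529  13  69   8 160] [ 0.6518 -0.438   0.0001] [ 0.6505 -0.4747 -0.0014  0.6532 -0.407   0.0017]
[523  29  83  11 279] [ 0.6359 -0.4489  0.0001] [ 0.6342 -0.4874 -0.0012  0.6383 -0.4077  0.0015]
[306  31  15  16  93] [ 0.6142 -0.195   0.0661] [ 0.6092 -0.2005  0.0637  0.6197 -0.1919  0.0676]
[502  36 105  12 655] [ 0.6275 -0.4278  0.0001] [ 0.6243 -0.4853 -0.0015  0.6314 -0.3832  0.0016]
[141  39  11  26 220] [ 0.6132 -0.0452  0.0228] [ 0.6029 -0.0484  0.0202  0.6227 -0.041   0.0243]
[127  40  11  25 213] [ 0.6128 -0.0323  0.0226] [ 0.6032 -0.0354  0.0203  0.6224 -0.0279  0.0245]
[  474    46   166   194 24776] [ 0.5181 -0.4645  0.    ] [ 0.4283 -0.564  -0.0014  0.61   -0.3847  0.0015]
[359 124  10  10  68] [ 0.5412 -0.2456  0.015 ] [ 0.5372 -0.2506  0.0121  0.5459 -0.242   0.0166]
[ 62 130   9  10  72] [0.5376 0.0535 0.0154] [0.5331 0.0488 0.0125 0.5426 0.0578 0.0172]
[306 189  17  20  46]
[... 439 characters left out ...]
0011  0.404  -0.5835  0.001 ]
[617 250  23  11 114] [ 0.3927 -0.5932 -0.0002] [ 0.3858 -0.6038 -0.0011  0.399  -0.5708  0.0013]
[166 279   4  13  31] [ 0.5239 -0.1594  0.2601] [ 0.5232 -0.1598  0.2586  0.5255 -0.1588  0.2611]
[166 297   6  18  49] [ 0.5193 -0.1592  0.2613] [ 0.5161 -0.16    0.2606  0.5214 -0.1588  0.2623]
[368 305  25   8 141] [ 0.3253 -0.2791  0.0001] [ 0.3208 -0.293  -0.001   0.3293 -0.2646  0.0014]
[370 312  39  22 555] [ 0.2998 -0.2909  0.    ] [ 0.2864 -0.3135 -0.0012  0.3144 -0.2689  0.0013]
[218 321  20  17  77] [ 0.2878 -0.0957  0.0002] [ 0.28   -0.1011 -0.0009  0.3039 -0.0777  0.0012]
0.03 [-0.0123  0.5602] [-0.0136  0.5891]
0.012 [-0.0126  0.5264] [-0.0237  0.6192]
```

Request:
drive_tool(targets=[[0.04, -0.02, -0.9, 0, 0, 0], [0, 0, -0.9, 0, 0, 0], [0, 0, -0.9, 0, 0, 0], [0, 0, 0, 0, 0, 0], [0, 0, 0, 0, 0, 0]])

```text
t: 12.52
eef_pos: [0.4934, -0.1988, 0.0676]
ee_rot: [3.141, -0.001, 0.001]
force: [1.1, -0.2, -0.3]
width: 0.07
```

Request:
drive_tool(targets=[[0, 0, 0, 0, 0, 0], [0, 0, 0, 0, 0, 0], [0, 0, 0, 0, 0, 0], [0, 0, 0, 0, 0, 0], [0, 0, 0, 0, 0, 0]], claw=0, newtons=30)

```text
t: 13.15
eef_pos: [0.4925, -0.1987, 0.0666]
ee_rot: [3.142, -0.0, 0.0]
force: [-0.5, 0.3, -0.2]
width: 0.0257
```

Request:
drive_tool(targets=[[0, 0, 0, 0, 0, 0], [0, 0, 0, 0, 0, 0], [0, 0, 0, 0, 0, 0], [0, 0, 0, 0, 0, 0]])

```text
t: 13.65
eef_pos: [0.4924, -0.1987, 0.0665]
ee_rot: [3.142, 0.0, 0.0]
force: [-0.2, -0.8, 0.2]
width: 0.0159
```

Request:
drive_tool(targets=[[0, 0.2, 0, 0, 0, 0], [0, 0.35, 0, 0, 0, 0], [-0.01, 0.35, 0, 0, 0, 0], [0, 0.35, 0, 0, 0, 0], [0, 0.35, 0, 0, 0, 0]])

```text
t: 14.28
eef_pos: [0.4916, -0.1335, 0.0665]
ee_rot: [3.142, 0.001, 0.0]
force: [-1.8, -1.6, 1.4]
width: 0.0157
```

Request:
drive_tool(targets=[[-0.01, 0.35, 0, 0, 0, 0], [0, 0.35, 0, 0, 0, 0], [-0.01, 0.35, 0, 0, 0, 0], [0, 0.35, 0, 0, 0, 0], [-0.01, 0.35, 0, 0, 0, 0]])

```text
t: 14.9
eef_pos: [0.4908, -0.0637, 0.0665]
ee_rot: [-3.142, 0.0, 0.0]
force: [-1.1, -1.6, -0.6]
width: 0.0156
```

Request:
drive_tool(targets=[[0, 0.1, 0, 0, 0, 0], [0, 0, 0, 0, 0, 0], [0, 0, 0, 0, 0, 0], [0, 0, 0, 0, 0, 0]])

```text
t: 15.4
eef_pos: [0.4908, -0.0609, 0.0665]
ee_rot: [-3.142, 0.0, -0.0]
force: [-3.1, 1.6, 1.7]
width: 0.0158
```

```bash
python3 - <<'E'
from h import *
s=arm.get_state();print(s['t'],s['eef_pos'],s['ee_rot'],s['width'],s['force'])
q,d,cal=grab('wrist','w5'); C=cloud(cal,d); p=q.astype(int)
m=(p[:,:,0]>170)&(p[:,:,1]>120)&(p[:,:,2]<90)
n,l,st,ce=cv2.connectedComponentsWithStats(m.astype(np.uint8))
for k in range(1,n):
    Q=C[l==k]
    if st[k,4]>15 and .59<np.median(Q[:,0])<.63: print(st[k],np.median(Q,0),np.percentile(Q,[3,97],axis=0).ravel())
for t in ['tall_tube_center','bore_mouth','notch','ball_seat']:
    for r in arm.landmark_of(t,'wrist')[:1]: print(t,round(r['score'],2),c2w(cal,r['point']))
E
```

```text
15.4 [ 0.4908 -0.0609  0.0665] [-3.1415  0.0001 -0.0004] 0.015846206676007495 [-3.0779  1.5554  1.7198]
[254   1  16  23 306] [ 0.6175 -0.0313  0.0226] [ 0.6123 -0.0351  0.0202  0.6235 -0.0273  0.0243]
[277   1  12  23 219] [ 0.6187 -0.0429  0.0227] [ 0.6126 -0.0463  0.0207  0.6237 -0.0399  0.0244]
[297   0  15  14 113] [ 0.6107 -0.0566  0.0664] [ 0.6077 -0.0593  0.065   0.6128 -0.0539  0.0674]
notch 0.58 [ 0.6094 -0.0375  0.0208]
```

View pics/w5.png

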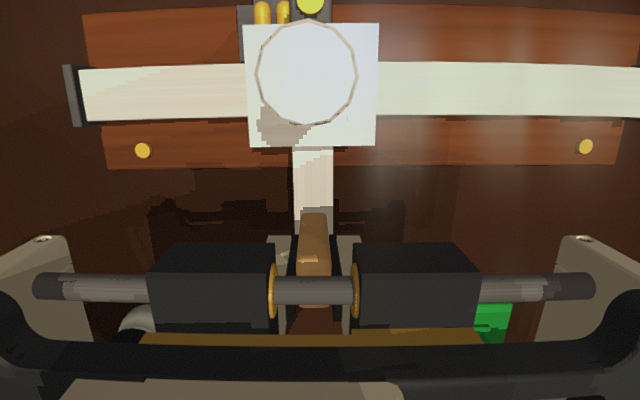

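Request:
drive_tool(targets=[[0, 0.1, 0, 0, 0, 0], [0, 0.1, 0, 0, 0, 0], [0, 0, 0, 0, 0, 0], [0, 0, 0, 0, 0, 0]])

```text
t: 16.15
eef_pos: [0.4907, -0.0524, 0.0665]
ee_rot: [-3.141, 0.0, 0.0]
force: [-3.3, 1.1, 1.3]
width: 0.0159
```

Request:
drive_tool(targets=[[0, 0.05, 0, 0, 0, 0], [0, 0, 0, 0, 0, 0]])

```text
t: 16.4
eef_pos: [0.4907, -0.0509, 0.0665]
ee_rot: [3.141, 0.0, 0.0]
force: [-3.0, -2.2, 1.6]
width: 0.016
```

Request:
drive_tool(targets=[[0, 0.05, 0, 0, 0, 0], [0, 0, 0, 0, 0, 0]])

```text
t: 16.65
eef_pos: [0.4907, -0.0492, 0.0665]
ee_rot: [3.141, 0.0, -0.0]
force: [-3.3, -3.6, 2.0]
width: 0.0158
```

Request:
drive_tool(targets=[[0, 0.05, 0, 0, 0, 0], [0, 0, 0, 0, 0, 0]])

```text
t: 16.9
eef_pos: [0.4906, -0.0469, 0.0665]
ee_rot: [3.141, 0.0, -0.0]
force: [-4.5, -1.5, 1.0]
width: 0.0159
```

Request:
drive_tool(targets=[[0, 0.025, 0, 0, 0, 0], [0, 0, 0, 0, 0, 0]])

```text
t: 17.15
eef_pos: [0.4906, -0.0456, 0.0665]
ee_rot: [-3.141, 0.0, -0.0]
force: [-5.0, -0.0, 2.6]
width: 0.0159
```

Request:
drive_tool(targets=[[0, 0.025, 0, 0, 0, 0], [0, 0, 0, 0, 0, 0]])

```text
t: 17.4
eef_pos: [0.4906, -0.0445, 0.0665]
ee_rot: [-3.141, 0.0, -0.0]
force: [-5.5, -0.2, 3.3]
width: 0.0159
```

Request:
drive_tool(targets=[[0, 0.025, 0, 0, 0, 0], [0, 0, 0, 0, 0, 0]])

```text
t: 17.65
eef_pos: [0.4906, -0.0435, 0.0665]
ee_rot: [-3.141, 0.0, 0.0]
force: [-6.0, -0.2, 2.0]
width: 0.0157
```

Request:
drive_tool(targets=[[0, 0.025, 0, 0, 0, 0], [0, 0, 0, 0, 0, 0]])

```text
t: 17.9
eef_pos: [0.4906, -0.0424, 0.0665]
ee_rot: [-3.141, 0.0, -0.0]
force: [-5.3, 2.1, 3.1]
width: 0.0158
```

Request:
drive_tool(targets=[[0, 0.025, 0, 0, 0, 0], [0, 0, 0, 0, 0, 0], [0, 0, 0, 0, 0, 0]])

```text
t: 18.27
eef_pos: [0.4906, -0.0413, 0.0665]
ee_rot: [-3.141, 0.0, 0.0]
force: [-6.0, 1.7, 3.5]
width: 0.0157
```

Request:
drive_tool(targets=[[0, 0.025, 0, 0, 0, 0], [0, 0, 0, 0, 0, 0], [0, 0, 0, 0, 0, 0]])

```text
t: 18.65
eef_pos: [0.4906, -0.0404, 0.0665]
ee_rot: [-3.141, 0.0, 0.0]
force: [-4.8, 0.6, 3.5]
width: 0.0159
```

```bash
python3 - <<'E'
from h import *
for i in range(6):
    if i: q,d,cal=grab('wrist','w6')
    s=arm.get_state();print(s['t'],s['eef_pos'],s['force'],s['qd'][:2])
C=cloud(cal,d);p=q.astype(int)
for z,x,y in ((.07,.575,s['eef_pos'][1]),(.1482,.575,s['eef_pos'][1])):
  Q=C[(abs(C[:,:,2]-z)<.004)&(abs(C[:,:,0]-x)<.04)&(abs(C[:,:,1]-y)<.045)]
  if len(Q): print(z,len(Q),cv2.minAreaRect(Q[:,:2].astype(np.float32)*1000))
q,d,cal=grab('scene','s6');p=q.astype(int);C=cloud(cal,d)
m=(p[:,:,0]>150)&(p[:,:,1]>110)&(p[:,:,2]<100)
n,l,st,ce=cv2.connectedComponentsWithStats(m.astype(np.uint8))
for k in range(1,n):
    Q=C[l==k]; M=np.median(Q,0)
    if st[k,4]>5 and .57<M[0]<.65 and abs(M[1])<.1: print(st[k],M,np.percentile(Q,[3,97],axis=0).ravel())
Q=C[(abs(C[:,:,2]-.148)<.004)&(np.hypot(C[:,:,0]-.575,C[:,:,1]+.04)<.03)]; print(len(Q),Q.mean(0) if len(Q) else '')
for t in ['tall_tube_center','bore_mouth','notch','ball_seat','short_tube_center','ink_jar_center']:
    for r in arm.landmark_of(t,'scene')[:1]: print(t,round(r['score'],2),c2w(cal,r['point']))
cv2.imwrite('pics/s6c.png',cv2.resize(cv2.imread('pics/s6.png')[140:340,120:400],None,fx=2.5,fy=2.5))
E
```

```text
18.65 [ 0.4906 -0.0404  0.0665] [-4.8118  0.6231  3.4584] [ 0.0011 -0.0004]
18.7 [ 0.4906 -0.0404  0.0665] [-5.1187  0.2167  3.7629] [ 0.0018 -0.0002]
18.75 [ 0.4906 -0.0404  0.0665] [-6.3458  0.7125  3.8301] [0.0007 0.0002]
18.8 [ 0.4906 -0.0404  0.0665] [-5.5913  0.6981  3.5983] [ 0.001  -0.0003]
18.85 [ 0.4906 -0.0404  0.0665] [-5.418   0.7383  3.3804] [0.0009 0.    ]
18.9 [ 0.4906 -0.0404  0.0665] [-5.5532  0.0276  3.443 ] [-0.0002 -0.0018]
0.07 7610 ((580.3207397460938, -39.23176574707031), (64.66854095458984, 60.71284866333008), 0.5584768652915955)
0.1482 8620 ((575.1599731445312, -38.90324020385742), (23.358867645263672, 23.451828002929688), 72.97499084472656)
[237 267  13   8  37] [ 0.613  -0.0306  0.0218] [ 0.6047 -0.045   0.0176  0.6201 -0.0269  0.0242]
[252 272  52  24 611] [0.6095 0.0427 0.0123] [ 0.5924 -0.0083  0.0101  0.6226  0.0791  0.0145]
122 [ 0.5771 -0.0391  0.148 ]
tall_tube_center 0.78 [ 0.5733 -0.0441  0.0912]
bore_mouth 0.92 [ 0.572  -0.0401  0.0699]
notch 0.98 [ 0.6161 -0.0401  0.0275]
ball_seat 0.22 [ 0.4887 -0.036   0.0733]
short_tube_center 0.86 [0.4385 0.2199 0.0318]
ink_jar_center 0.64 [0.3848 0.0746 0.0252]
```

View pics/s6c.png

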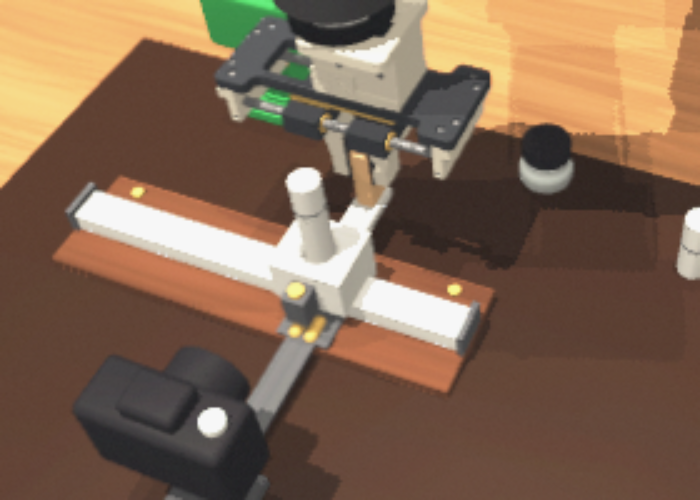

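Request:
drive_tool(targets=[[0, 0.02, 0, 0, 0, 0], [0, 0, 0, 0, 0, 0], [0, 0, 0, 0, 0, 0]])

```text
t: 19.62
eef_pos: [0.4906, -0.0397, 0.0665]
ee_rot: [-3.141, 0.0, 0.0]
force: [-5.2, 0.2, 2.6]
width: 0.0161
```

```bash
python3 - <<'E'
from h import *
F=[]
for i in range(6):
    arm.grab_frame('wrist'); s=arm.get_state(); F.append(s['force'])
print(s['t'],s['eef_pos'],np.mean(F,0),s['width'])
E
```

```text
19.925 [ 0.4906 -0.0397  0.0665] [-5.5356 -0.0359  3.3967] 0.015803707438557427
```

Request:
drive_tool(targets=[[0, 0.012, 0, 0, 0, 0], [0, 0, 0, 0, 0, 0], [0, 0, 0, 0, 0, 0], [0, 0, 0, 0, 0, 0], [0, 0, 0, 0, 0, 0]])

```text
t: 20.55
eef_pos: [0.4906, -0.0393, 0.0665]
ee_rot: [-3.142, 0.001, 0.0]
force: [-5.4, -1.3, 2.9]
width: 0.016
```

```bash
python3 - <<'E'
from h import *
F=[]
for i in range(5):
    arm.grab_frame('wrist'); s=arm.get_state(); F.append(s['force'])
print(s['t'],s['eef_pos'],np.mean(F,0),s['width'],s['qd'])
print(arm.job_done())
E
```

```text
20.8 [ 0.4905 -0.0393  0.0665] [-5.4537 -0.8771  2.9802] 0.016072147609982705 [-0.0007 -0.0012  0.0005  0.0004 -0.0008  0.0006]
the job is handed in; nothing more can be done
None
```

The tall tube is seated in the carriage's bore and released. The carriage has been slid past the first ridge into the notch and is still held by its grip at 30 N. I handed the job in at about 21 s; no verdict was reported.

**Tube:** its top measures 148 mm above the desk, which is right for a tube down at the bottom of the bore. It is centred within about 1 mm.

**Notch:** the force along the rail peaked at −3.6 N near the first ridge. It then pulled forward at +2.1 N and settled at −0.9 N, about what friction alone gives. The camera puts the notch at y ≈ −0.039 and the TCP stopped at −0.0393, near where I estimated the notch to be. Force and camera agree within about 1 mm, against the 2.5 mm allowed.

**Bystanders:** the short tube and ink jar measured where they started, within the few millimetres the camera can tell.

**Disagreements:** one low-confidence `ball_seat` detection (score 0.22) landed on the grip, so I ignored it. A steady sideways force of about 5 N remains across the rail; I left it uncorrected.

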